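# Fit the missing terminal screw in its deep insulating column

### The arm

A 7-joint arm with a two-finger parallel gripper is mounted at the origin on the work surface. World frame = base frame: x ahead of the robot, y to its left, z up, the work surface at z = 0. Lengths are in m, angles in degrees, forces in N, time in s.
With the tool pointing down it reaches from about 0.425 to 0.875 m from the base axis. Payload 4.7 kg.
Tool frame: the origin (TCP) lies at the very end of the fingers, on their centre line; the grasp point (between the pads) lies 19 mm behind it; z points along the fingers, y is the line along which they close (so a half turn about z gives the same grasp; the last joint's range is limited). The gripper opens to 87 mm and grips with 3 to 60 N. Pads are 19 mm wide; open, the fingers measure 117 mm over their backs; the gripper's body (75 mm by 190 mm) begins 51 mm behind the grasp point.
Start: joints at [69.849, 18.392, -4.016, 83.108, 1.295, 78.541, -3.26], TCP at [0.232, -0.607, 0.223] pointing down, gripper open.
Joint ranges: [-163.93, 163.93], [-17.29, 119.83], [-79.2, 71.16], [3.27, 140.29], [-89.18, 269.18], [5.43, 117.66], [-154.24, 154.24]. Speed limits (degrees/s): [147.25, 147.25, 180, 180, 180, 180, 180].

### API

Orientations are given as [roll, pitch, yaw] about the fixed x, y, z axes, in that order (R = Rz(yaw) Ry(pitch) Rx(roll)).
In Python, from cell import telemetry, cams, env gives the robot as it stands.
- The arm moves only by the tool arm_command, never from a script. Its argument "series" is text: rows parted by semicolons, each of 5 numbers parted by spaces: the shift along the tool's x, y, z in mm, then the turn about the tool's z in rad, then the closure in counts, from 0 (fully open) to 255 (shut). A call has 1 to 20 rows; each row shifts and turns the commanded pose from where the row before left it, along the tool's axes as they then stand; what a row does not reach is not made up. A row lasts 1/12 s, in which the tool goes at most 41.7 mm and 7.16 degrees, less where a joint would pass 70% of its speed; a pose out of reach is approached as far as the arm can. A call is refused whole if a number of a shift passes 41.7 or a number of a turn 0.125, either way. A call with a gripper value outside its range is refused whole. The fingers move at their own pace and stop on an object; "squeeze" is the grip in N (left out, the last holds). Time passes only in rows, so rows that do not move let the fingers close. It gives the time, the measured TCP pose, the force, the opening and the grip force at its end, in the units of the state.
- telemetry.get_obs(): the state, without advancing time (a new reading comes with each control period).
- cams.read_camera(name): name is "scene" or "top" or "wrist"; returns the picture (400x640x3 uint8, blue, green, red); there is no depth.
- cams.calibration(name): a dict with "K" (3x3 intrinsics, pixels), "dist" ([k1, k2, p1, p2, k3] as OpenCV has them; the pictures are not rectified), "origin" and "rotation" of the camera in the world; the wrist camera has in their place "hand_eye" (4x4, takes a point from camera to tool coordinates, whose origin is the TCP and whose axes are the flange's). Camera axes: x right, y down, z forward; pixel columns grow to the right and rows downward; lengths in m; the calibration is good to about 2 mm. A picture is of the moment at which its call begins: read the wrist's pose just before it. calibration takes no time and is no camera call.
- env.sign_off(): hands the job in; it is judged then, once.
The state is a dict: "time_s": time; "qpos": joint angles; "joint_velocities": joint speeds; "effort": joint torques, N m; "tool_pos": TCP position; "tool_rot": TCP orientation; "force": force on the tool from outside, world axes, zero at the start; "wrist_torque": the same for the moment, N m; "grip_width": finger opening in m; "grasp_force": force on a finger pad.
Only numpy, scipy, OpenCV 4.12 (cv2) and the standard library are available. Lean on these libraries where they do the work, as an engineer would, in place of code of your own. Each camera call takes 0.05 s, during which the arm holds its last target. There are 200 camera calls.

### The job

One of the three columns on the test stand has no terminal screw; the loose one lies in the slanting rest. Stand it upright in the empty column and let go of it. Then take its knob from above and start it by feel, turning it anticlockwise until it drops into the thread and then clockwise until it is fully home, the knob down on the column's rim; leave it there and do not upset the capped vials.

Things in the scene. Friction and masses are not known exactly. Their poses are not given: they have to be found in the camera images.
- screw: Loose terminal screw, about 90 g. Origin on its axis at the knob's underside; z runs along the axis towards the knob. Knob: ribbed grey cylinder, 28 mm diameter, z = 0 to 34 mm. Steel shank 10 mm, tapered nose ending at z = -68 mm; guide collars 17.4 mm with tapered lower edges at z = -10 to 0 and -39 to -29. Starts in the slanting rest, knob up, axis 0.70 rad off vertical; free to turn there.
- screw_pin (a point): Centre of the cross pin that is the screw's thread: 3.6 mm diameter, 18 mm from end to end along the screw's y axis, 58 mm below the knob's underside. A half turn of the screw gives the same fit.
- column: The vacant white column: fixed upright tube, 27 mm outside, 80 mm tall, on the stand's plate (plate top 12 mm above the table), bore 21 mm, flared to 24 mm over the top 4 mm. Origin at the centre of its foot, z up. Its yaw says nothing of the thread's angle.
- column_mouth (a point): Centre of the vacant column's mouth, at the level of its rim (92 mm above the table); z up. The knob's underside rests on this rim when the screw is home.
- thread_face (a point): On the column's axis, 46 mm below the mouth: level of the top face of the hidden brass thread, on which the pin lands (knob then 14 mm above the rim, 17 on a rib). Two opposite gaps, 1.2 rad wide, at an unknown angle; a 3 mm rib stands at each gap's anticlockwise edge. A pin sliding anticlockwise meets the gap and stops at the rib; clockwise it jams on the rib. Half a turn at most is needed.
- groove (a point): On the column's axis, 55 mm below the mouth: floor on which the pin lies after dropping 9 mm through a gap (knob then 5 mm above the rim). From there a groove leads it 5 mm lower as the screw turns clockwise, 1.4 to 2 rad, to a hard end stop with the knob on the rim. It turns easily (under 0.1 N m) up to the stop. The thread does not pull: follow it down with light pressure.
- rest: Fixed slanting steel rest: tube 26 mm outside, 72 mm long, on a dark plate 110 x 70 x 12 mm. Origin on the table under the plate, z up; the tube leans towards the rest's own +x, 0.70 rad off vertical, its rim centre 34 mm ahead of the origin and 77 mm up. The knob's underside lies on the rim; drawing the screw 72 mm along its axis clears the tube.
- fitted_a: Another column on the stand, same tube with its screw already home (knob of the same size on top, its top 126 mm above the table). Fixed. Origin at the foot's centre. Columns stand in a row 85 mm apart.
- fitted_b: The other column with its screw already home; the same as fitted_a.
- vial_a: Capped clear vial, 28 mm diameter, 64 mm tall, standing on the table beyond the rest. Origin at the centre of its underside.
- vial_b: The same kind of vial, standing on the plate of the stand between two columns, at the side towards the robot. Origin at the centre of its underside.
- vial_c: The same kind of vial, standing on the table to the right of the rest. Origin at the centre of its underside.
Mind the look-alikes: they are no part of the job. What is shaped like the screw but purple is not meant.

How it is judged:
By the outcome, as a careful person would: the job done as asked, in the order asked, and still so for the second after the job is handed in, with the robot touching nothing.
It also fails if it takes over 72 s, if anything falls off the work surface, if the arm or the gripper's body presses on something with over 40 N, if the wrist force passes 120 N, or if a joint passes its speed limit or range.

## Working session

There is one attempt and no reset: what is moved stays moved. The work goes in short steps, Python scripts to look and compute and a tool call to move; the robot and the scene stay as the last step left them, time stands still between calls to the robot, and variables do not carry over. Pictures are saved under pics/ and viewed, at most 10 in all, crops included, and the job is handed in when it is done.

Besides the shell and the picture viewer there is one more tool, called after "Call:" as a command line: name --argument value ..., lists and objects as JSON in quotes. arm_command: Moves the arm, as the interface text tells. Its arguments: {"type":"object","properties":{"series":{"type":"string"},"squeeze":{"type":"number"}},"required":["series"]}

```bash
mkdir -p pics; ls; python3 - <<'E'
from cell import telemetry, cams, env
import cv2,numpy as np
o=telemetry.get_obs(); print({k:np.round(v,3).tolist() for k,v in o.items()})
for n in ("scene","top","wrist"):
    cv2.imwrite(f"pics/{n}0.png",cams.read_camera(n))
    c=cams.calibration(n); print(n,{k:np.round(v,4).tolist() for k,v in c.items()})
E
```

```text
pics
{'time_s': 0.0, 'qpos': [69.85, 18.439, -4.017, 83.175, 1.293, 78.54, -3.259], 'joint_velocities': [-0.005, -0.02, -0.005, 0.033, 0.0, 0.142, -0.038], 'effort': [0.0, -49.129, -0.404, -31.253, -0.064, 0.044, 0.0], 'tool_pos': [0.232, -0.606, 0.221], 'tool_rot': [-179.891, 0.004, 20.962], 'force': [-0.249, -0.461, 0.667], 'wrist_torque': [0.006, -0.007, 0.034], 'grasp_force': 0.0, 'grip_width': 0.087}
scene {'K': [[430.6439, 0.0, 316.5808], [0.0, 430.6439, 199.876], [0.0, 0.0, 1.0]], 'dist': [0.0406, 0.0, 0.0, 0.0, 0.0], 'origin': [1.225, -0.0658, 0.6982], 'rotation': [-133.7253, -0.24, 88.4399]}
top {'K': [[409.9852, 0.0, 326.3419], [0.0, 409.9852, 202.0235], [0.0, 0.0, 1.0]], 'dist': [0.0025, 0.0, 0.0, 0.0, 0.0], 'origin': [0.4166, -0.0704, 1.0595], 'rotation': [-170.7176, 1.0174, -91.5537]}
wrist {'K': [[338.9613, 0.0, 316.7739], [0.0, 338.9613, 202.1526], [0.0, 0.0, 1.0]], 'dist': [-0.0408, 0.0, 0.0, 0.0, 0.0], 'hand_eye': [[-0.0002, -0.9655, -0.2606, 0.0716], [1.0, -0.0002, -0.0001, 0.0003], [0.0, -0.2606, 0.9655, -0.162], [0.0, 0.0, 0.0, 1.0]]}
```

View pics/scene0.png

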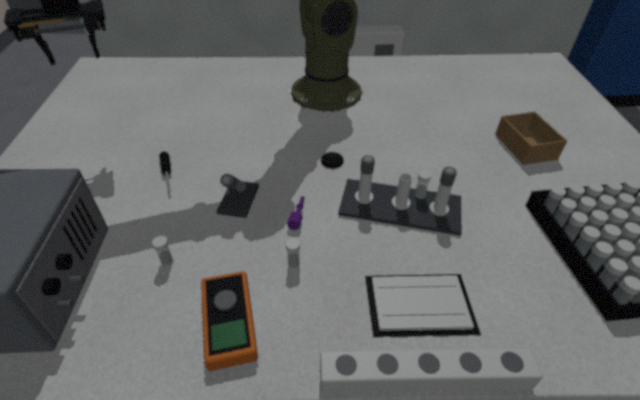

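View pics/top0.png

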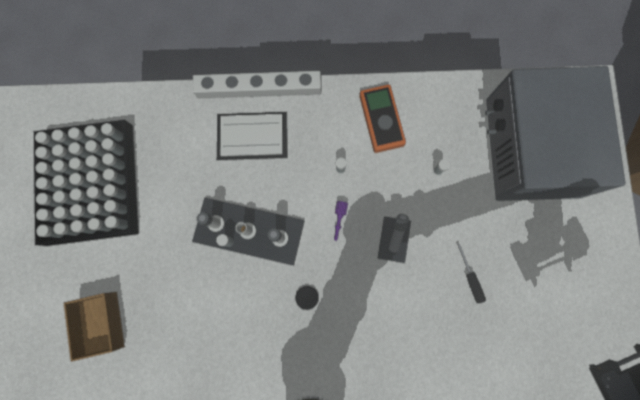

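The scene view shows the stand with the columns at about (365,180), the vacant one at (403,190), and (440,190). The rest is at (238,195) and the purple decoy at (297,212). In the top view the rest is at (394,240) and the vacant column at (247,230). I'll make enlarged crops of these.

```bash
cat > h.py <<'E'
from cell import telemetry, cams, env
import cv2, numpy as np
from scipy.spatial.transform import Rotation as R
def rot(e): return R.from_euler('xyz',e,degrees=True).as_matrix()
def campose(n,o=None):
    c=cams.calibration(n)
    if n!='wrist': 
        return c, np.array(c['origin']), rot(c['rotation'])
    T=np.eye(4);T[:3,:3]=rot(o['tool_rot']);T[:3,3]=o['tool_pos'];T=T@np.array(c['hand_eye'])
    return c,T[:3,3],T[:3,:3]
def ray(n,px,o=None):
    c,p,M=campose(n,o)
    u=cv2.undistortPoints(np.array([[px]],float),np.array(c['K']),np.array(c['dist']))[0,0]
    d=M@np.r_[u,1]; return p,d/np.linalg.norm(d)
def plane(n,px,z,o=None):
    p,d=ray(n,px,o); return p+d*(z-p[2])/d[2]
def tri(rays):
    A=sum(np.eye(3)-np.outer(d,d) for p,d in rays); b=sum((np.eye(3)-np.outer(d,d))@p for p,d in rays)
    x=np.linalg.solve(A,b); return x,[np.linalg.norm(np.cross(x-p,d)) for p,d in rays]
def proj(n,X,o=None):
    c,p,M=campose(n,o)
    Y=M.T@(np.array(X)-p); return cv2.projectPoints(Y.reshape(1,1,3),np.zeros(3),np.zeros(3),np.array(c['K']),np.array(c['dist']))[0].ravel()
def crop(im,x,y,w,h,s): return cv2.resize(im[y:y+h,x:x+w],None,fx=s,fy=s,interpolation=cv2.INTER_CUBIC)
E
python3 - <<'E'
from h import *
t=cv2.imread('pics/top0.png');s=cv2.imread('pics/scene0.png')
a=np.hstack([crop(t,370,195,50,75,4),crop(t,185,190,125,75,4)])
b=np.hstack([crop(s,200,155,70,75,4),crop(s,335,145,130,75,4)])[:, :700]
b=np.hstack([crop(s,210,160,50,75,4),crop(s,338,150,125,75,4)])
g=np.vstack([a,b]); g=cv2.convertScaleAbs(g,alpha=1.6,beta=10)
cv2.imwrite('pics/c0.png',g)
for px in [(394,240),(247,230),(341,162),(438,162),(222,240)]: print(px,plane('top',px,0.012).round(3))
E
```

```text
(394, 240) [ 0.485 -0.226  0.012]
(247, 230) [0.522 0.149 0.012]
(341, 162) [ 0.694 -0.098  0.012]
(438, 162) [ 0.686 -0.351  0.012]
(222, 240) [0.498 0.213 0.012]
```

View pics/c0.png

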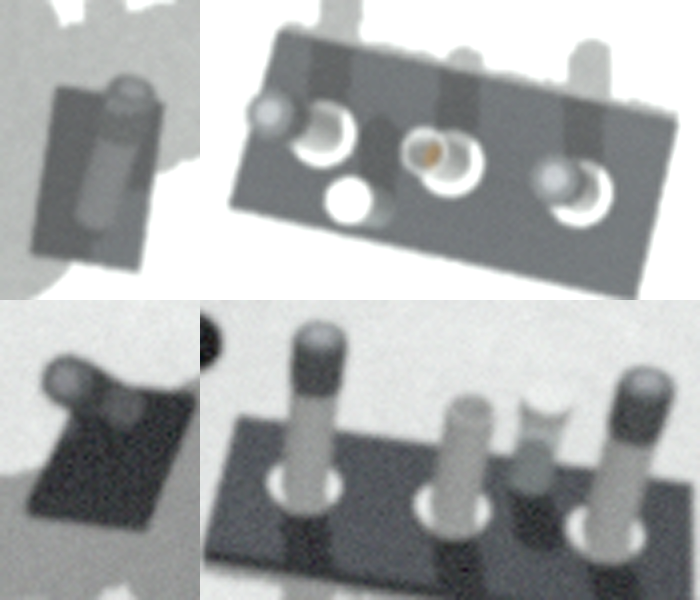

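The crops show the rest's knob end face at crop (130,93) in the top view and (67,383) in the scene view. The vacant column is the middle one, with brass visible inside its mouth. Next I'll triangulate these.

```bash
python3 - <<'E'
from h import *
T=lambda x,y:(370+x/4,195+y/4); T2=lambda x,y:(185+(x-200)/4,190+y/4)
S=lambda x,y:(210+x/4,160+(y-300)/4); S2=lambda x,y:(338+(x-200)/4,150+(y-300)/4)
P=[plane('top',T(*c),.012)[:2] for c in [(57,87),(162,103),(138,270),(32,252)]]
P=np.array(P);print('plate',P.round(3),P.mean(0).round(4)); 
d=P[0]+P[1]-P[2]-P[3];print('yaw',np.degrees(np.arctan2(d[1],d[0])),np.linalg.norm(P[0]-P[3]),np.linalg.norm(P[0]-P[1]))
for nm,a,b in [('knobtop',T(130,92),S(67,382)),('mouth',T2(422,152),S2(470,407)),('fitL',T2(268,112),S2(645,382)),('fitR',T2(553,180),S2(322,337))]:
    x,e=tri([ray('top',a),ray('scene',b)]);print(nm,x.round(4),np.round(e,4))
    
print('feet',[plane('top',T2(*c),.012).round(4) for c in [(322,134),(448,163),(578,193)]])
print('feetS',[plane('scene',S2(*c),.012).round(4) for c in [(605,533),(453,508),(304,487)]])
E
```

```text
plate [[ 0.545 -0.204]
 [ 0.533 -0.271]
 [ 0.428 -0.249]
 [ 0.441 -0.183]] [ 0.4869 -0.2267]
yaw -11.436101719126839 0.10651811799611405 0.06762391464115106
knobtop [ 0.5309 -0.2355  0.0951] [0.0007 0.0007]
mouth [0.5192 0.149  0.088 ] [0. 0.]
fitL [0.5414 0.2309 0.1225] [0.0001 0.0001]
fitR [0.4975 0.0672 0.1205] [0.0011 0.0011]
feet [array([0.5407, 0.2309, 0.012 ]), array([0.5196, 0.1493, 0.012 ]), array([0.498 , 0.0659, 0.012 ])]
feetS [array([0.5415, 0.2326, 0.012 ]), array([0.5193, 0.1505, 0.012 ]), array([0.4999, 0.0671, 0.012 ])]
```

Call:
arm_command --series "0 0 0 0.113 0;0 0 0 0.113 0;0 0 0 0.113 0;0 0 0 0.113 0;0 0 0 0.113 0;16 -30 0 0 0;16 -30 0 0 0;16 -30 0 0 0;16 -30 0 0 0;16 -30 0 0 0;16 -30 0 0 0;16 -30 0 0 0;16 -30 0 0 0;16 -30 0 0 0;16 -30 0 0 0;16 -30 0 0 0;16 -30 0 0 0;16 -30 0 0 0;16 -30 0 0 0;0 0 0 0 0" --squeeze 10

```text
time_s: 1.82
tool_pos: [0.5398, -0.2307, 0.2224]
tool_rot: [-179.7, -0.1, -10.8]
force: [0.0, 1.1, -0.4]
grip_width: 0.0871
grasp_force: 0.0
```

```bash
python3 - <<'E'
from h import *
import json
o=telemetry.get_obs(); print({k:np.round(v,3).tolist() for k,v in o.items()})
im=cams.read_camera('wrist');cv2.imwrite('pics/w1.png',im)
json.dump({k:np.array(v).tolist() for k,v in o.items()},open('o1.json','w'))
cv2.imwrite('pics/w1e.png',cv2.convertScaleAbs(im,alpha=1.6,beta=10))
E
```

```text
{'time_s': 1.817, 'qpos': [36.546, 11.65, -18.182, 92.003, 3.385, 76.882, -82.803], 'joint_velocities': [2.561, -0.908, 3.726, 1.104, 2.078, 1.291, 4.487], 'effort': [3.485, -39.878, 1.793, -31.141, 0.771, -0.08, -0.63], 'tool_pos': [0.54, -0.231, 0.222], 'tool_rot': [-179.695, -0.098, -10.752], 'force': [0.016, 1.095, -0.351], 'wrist_torque': [0.134, 0.054, 0.023], 'grasp_force': 0.0, 'grip_width': 0.087}
```

View pics/w1e.png

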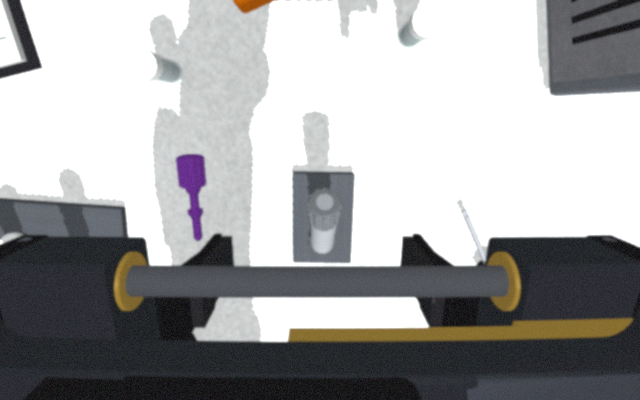

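The wrist view shows the knob's top face near (324,202), the tube running down to (322,248), and the plate spanning (294..352, 172..262). I'll take a second wrist view from 50 mm to the side.

Call:
arm_command --series "-15 25 0 0 0;-15 25 0 0 0;0 0 0 0 0;0 0 0 0 0"

```text
time_s: 2.2
tool_pos: [0.4935, -0.2858, 0.2223]
tool_rot: [179.9, 0.1, -11.8]
force: [0.3, -0.7, 0.2]
grip_width: 0.0874
grasp_force: 0.0
```

```bash
python3 - <<'E'
from h import *
import json
o=telemetry.get_obs(); print(o['tool_pos'],o['tool_rot'],o['joint_velocities'])
im=cams.read_camera('wrist');cv2.imwrite('pics/w2.png',im)
json.dump({k:np.array(v).tolist() for k,v in o.items()},open('o2.json','w'))
o1=json.load(open('o1.json'))
w1=cv2.imread('pics/w1.png')
k=[0.5365,-0.236,0.09]
a=proj('wrist',k,o1);b=proj('wrist',k,o);print(a,b)
f=lambda im,p:crop(im,int(p[0])-40,int(p[1])-50,80,100,5)
g=cv2.convertScaleAbs(np.hstack([f(w1,a),f(im,b)]),alpha=1.5);cv2.imwrite('pics/c2.png',g)
E
```

```text
[ 0.49352212 -0.28584377  0.22229956] [ 1.79930246e+02  5.94118836e-02 -1.17513295e+01] [-1.59511669  0.30512702 -2.80091055 -0.58706052 -1.31315416 -0.31814518
 -0.53093784]
[324.04094087 196.48349173] [250.48668125 158.07946204]
```

View pics/c2.png

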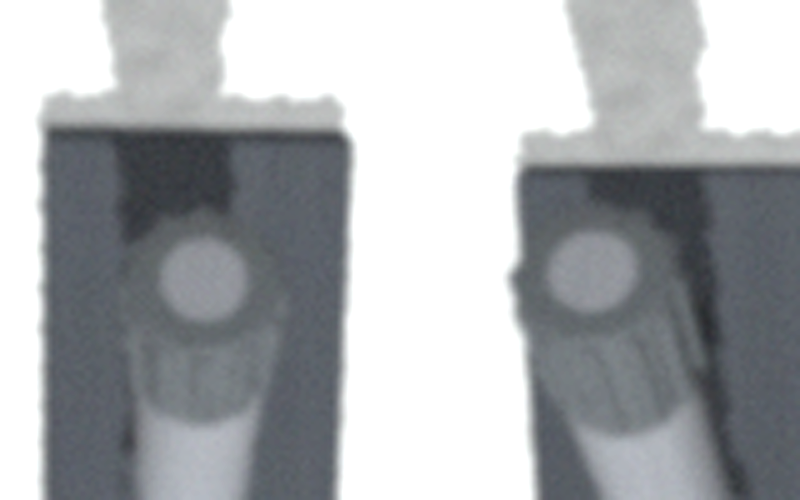

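View 1 shows the knob's top disc at crop (204,280) and its lower arc at (202,424). View 2 shows them at (593,272) and (628,435).

```bash
python3 - <<'E'
from h import *
import json
o1=json.load(open('o1.json'));o2=json.load(open('o2.json'))
A=lambda x,y:(284+(x-2)/5,146+(y-2)/5); B=lambda x,y:(210+(x-402)/5,108+(y-2)/5)
top,e=tri([ray('wrist',A(204,280),o1),ray('wrist',B(593,272),o2)]);print('top',top.round(4),e)
low,e=tri([ray('wrist',A(202,424),o1),ray('wrist',B(628,435),o2)]);print('low',low.round(4),e)
top4,e=tri([ray('wrist',A(204,280),o1),ray('wrist',B(593,272),o2),ray('top',(402.5,218.2))]);print('top3',top4.round(4),e)
c=[plane('wrist',A(*p),.012,o1)[:2] for p in [(44,130),(350,135),(44,500),(342,500)]];print(np.round(c,4))
for i,j in ((2,0),(3,1)): d=c[j]-c[i];print(np.degrees(np.arctan2(d[1],d[0])))
d=c[1]-c[0];print(np.degrees(np.arctan2(d[0],-d[1])),np.linalg.norm(d))
yaw=np.radians(-11.0);a=np.array([np.sin(.7)*np.cos(yaw),np.sin(.7)*np.sin(yaw),np.cos(.7)])
print('knob underside',(top-.034*a).round(4),'grip@20',(top-.014*a).round(4),'origin',top[:2]-(.034+.034*np.sin(.7))*np.array([np.cos(yaw),np.sin(yaw)]))
E
```

```text
top [ 0.5348 -0.2358  0.1015] [np.float64(2.7066024719842402e-05), np.float64(2.706602472003706e-05)]
low [ 0.5021 -0.2298  0.0818] [np.float64(0.00017805128296893155), np.float64(0.00017805128296894792)]
top3 [ 0.5325 -0.2354  0.094 ] [np.float64(0.0003908651846034931), np.float64(0.0019624785708298492), np.float64(0.002090193238929491)]
[[ 0.5516 -0.2042]
 [ 0.5379 -0.2709]
 [ 0.4653 -0.1861]
 [ 0.4523 -0.2552]]
-11.839141781357393
-10.383401220066027
-11.647109877547988 0.06805737171311611
knob underside [ 0.5133 -0.2316  0.0755] grip@20 [ 0.5259 -0.2341  0.0908] origin [ 0.47991691 -0.22514577]
```

Call:
arm_command --series "7 -19 10 0 0;7 -19 20 0 0;7 -19 30 0 0;0 0 30 0 0;0 0 0 0 0;0 0 0 0 0;0 0 0 0 0"

```text
time_s: 2.83
tool_pos: [0.5284, -0.2319, 0.1341]
tool_rot: [180.0, -0.1, -11.5]
force: [0.6, -0.2, 1.1]
grip_width: 0.087
grasp_force: 0.0
```

Call:
arm_command --series "-2 2.5 20 0 0;0 0 21 0 0;0 0 21 0 0;0 0 0 0 0;0 0 0 0 0;0 0 0 0 255;0 0 0 0 255;0 0 0 0 255;0 0 0 0 255;0 0 0 0 255;0 0 0 0 255;0 0 0 0 255;0 0 0 0 255" --squeeze 15

```text
time_s: 3.92
tool_pos: [0.5252, -0.233, 0.0705]
tool_rot: [180.0, 0.0, -11.4]
force: [-0.2, -0.0, 0.3]
grip_width: 0.0418
grasp_force: 0.0
```

Call:
arm_command --series "0 0 0 0 255;0 0 0 0 255;0 0 0 0 255;0 0 0 0 255;0 0 0 0 255;0 0 0 0 255" --squeeze 15

```text
time_s: 4.42
tool_pos: [0.5252, -0.2332, 0.0705]
tool_rot: [180.0, 0.0, -11.4]
force: [-0.7, -0.1, -0.7]
grip_width: 0.0274
grasp_force: 15.0
```

Call:
arm_command --series "3 0 -3.6 0 255;6 0 -7.1 0 255;6 0 -7.1 0 255;6 0 -7.1 0 255;6 0 -7.1 0 255;6 0 -7.1 0 255;6 0 -7.1 0 255;6 0 -7.1 0 255;6 0 -7.1 0 255;0 0 0 0 255"

```text
time_s: 5.25
tool_pos: [0.5776, -0.2435, 0.1329]
tool_rot: [180.0, -0.2, -11.4]
force: [-0.5, 0.7, 0.0]
grip_width: 0.0275
grasp_force: 15.0
```

Call:
arm_command --series "0 0 -20 0 255;0 0 -30 0 255;0 -10 -25 0 255;-5 -20 -10 0 255;-6.5 -31 0 0 255;-6.5 -31 0 0 255;-6.5 -31 0 0 255;-6.5 -31 0 0 255;-6.5 -31 0 0 255;-6.5 -31 0 0 255;-6.5 -31 0 0 255;-6.5 -31 0 0 255;-6.5 -31 0 0 255;-6.5 -31 0 0 255;-6.5 -26 0 0 255;-2 -10 0 0 255;0 0 0 0 255;0 0 0 0 255;0 0 0 0 255" --squeeze 15

```text
time_s: 6.83
tool_pos: [0.5731, 0.1382, 0.2156]
tool_rot: [179.9, -0.0, -11.6]
force: [0.1, -0.4, -0.3]
grip_width: 0.0274
grasp_force: 15.0
```

```bash
python3 - <<'E'
from h import *
import json
o=telemetry.get_obs(); print(np.round(o['tool_pos'],4),np.round(o['tool_rot'],2),np.round(o['qpos'],1),np.round(o['force'],2))
im=cams.read_camera('wrist');cv2.imwrite('pics/w3.png',im)
s=cams.read_camera('scene');cv2.imwrite('pics/s3.png',s)
json.dump({k:np.array(v).tolist() for k,v in o.items()},open('o3.json','w'))
g=np.hstack([crop(im,190,60,240,300,2),crop(s,340,90,106,200,3)[:600]])
cv2.imwrite('pics/c3.png',cv2.convertScaleAbs(g,alpha=1.5))
E
```

```text
[0.5731 0.1382 0.2156] [179.89  -0.   -11.58] [  10.5   13.6  -31.2   91.7    7.3   76.7 -123.3] [ 0.05 -0.45 -0.28]
```

View pics/c3.png

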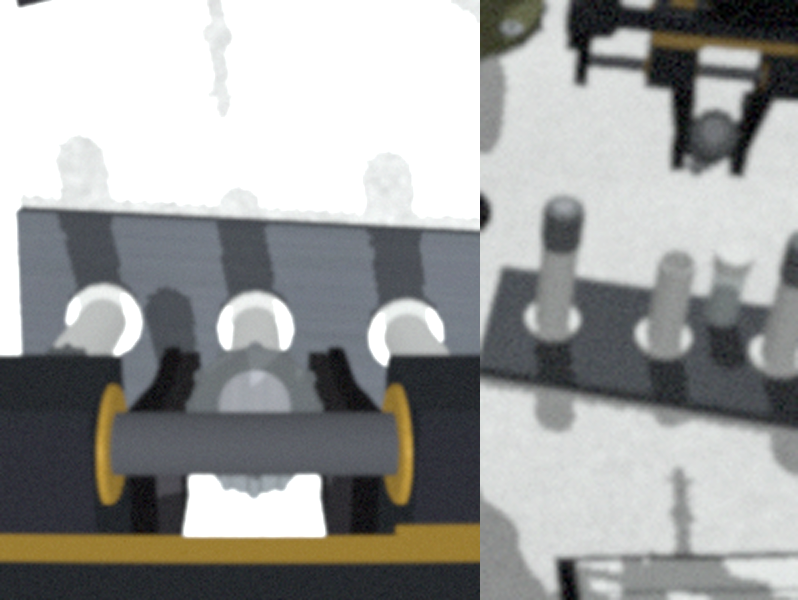

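The wrist view shows the screw held, still tilted, with the knob at crop (252,390). The vacant column's foot ring is centred near crop (256,328), and the fitted ones near (104,322) and (406,335). I'll cross-check the column's position.

```bash
python3 - <<'E'
from h import *
import json
o=json.load(open('o3.json'))
for c in [(104,322),(256,328),(406,335)]: print(plane('wrist',(190+c[0]/2,60+c[1]/2),.013,o).round(4))
print((proj('wrist',[.5194,.1494,.013],o)-[190,60])*2)
s=cv2.imread('pics/s3.png'); print(proj('scene',[.5194,.1494,.092]))
# predicted knob end and nose in scene if tilt 40 deg, yaw -11.6
g=np.array(o['tool_pos'])+[0,0,.019]; y=np.radians(-11.6)
for t in (.7,0.35,0):
    a=np.array([np.sin(t)*np.cos(y),np.sin(t)*np.sin(y),np.cos(t)]); print(t,(proj('scene',g+.014*a)-[340,90])*3+[480,0],(proj('scene',g-.088*a)-[340,90])*3+[480,0])
E
```

```text
[0.5423 0.2307 0.013 ]
[0.5215 0.1471 0.013 ]
[0.5001 0.0642 0.013 ]
[252.74689262 332.19797118]
[405.94285662 175.43112133]
0.7 [712.57800756 130.30917354] [694.19352392 170.30775241]
0.35 [713.32831431 122.95851784] [689.84571795 211.99242475]
0 [713.63907498 117.29592653] [687.62632587 246.41005939]
```

Call:
arm_command --series "-1.4 0.5 20 0 255;0 0 25 0 255;0 0 18 0 255;0 0 5 0 255;0 0 5 0 255;0 0 4 0 255;0 0 4 0 255;0 0 0 0 255;0 0 0 0 255" --squeeze 15

```text
time_s: 7.68
tool_pos: [0.5717, 0.1408, 0.1356]
tool_rot: [-180.0, -0.1, -11.4]
force: [0.6, 0.4, -0.7]
grip_width: 0.0275
grasp_force: 15.0
```

Call:
arm_command --series "0 0 0 0 255;0 0 0 0 255" --squeeze 5

```text
time_s: 7.85
tool_pos: [0.5716, 0.1409, 0.1355]
tool_rot: [-180.0, -0.1, -11.4]
force: [-0.2, -0.4, -1.0]
grip_width: 0.0276
grasp_force: 5.0
```

```bash
python3 - <<'E'
from h import *
for i in range(3):
    s=cams.read_camera('scene');o=telemetry.get_obs(); print(np.round(o['tool_pos'],4),np.round(o['force'],2),o['grip_width'],np.round(o['wrist_torque'],3))
cv2.imwrite('pics/c4.png',cv2.convertScaleAbs(crop(s,370,110,80,90,6),alpha=1.5))
E
```

```text
[0.5715 0.1409 0.1354] [-0.29 -0.2  -1.79] 0.027549345178921627 [ 0.073 -0.032 -0.004]
[0.5715 0.1408 0.1353] [-0.68 -0.19 -0.11] 0.02768250400323009 [ 0.016  0.014 -0.03 ]
[0.5714 0.1408 0.1352] [ 0.12 -0.6  -0.24] 0.02758013370607421 [ 0.038  0.045 -0.028]
```

View pics/c4.png

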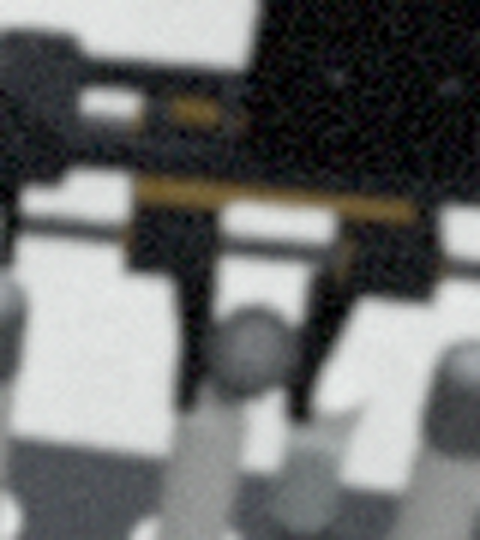

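Call:
arm_command --series "0 2.5 2 0 255;-5 0 -3.6 0 255;-5 0 -3.6 0 255;-5.4 0 -2.9 0 255;-5.4 0 -2.9 0 255;0 0 0 0 255;0 0 0 0 255" --squeeze 5

```text
time_s: 8.58
tool_pos: [0.5501, 0.1428, 0.1464]
tool_rot: [-180.0, -0.0, -11.4]
force: [1.3, 0.7, -0.6]
grip_width: 0.028
grasp_force: 5.0
```

```bash
python3 - <<'E'
from h import *
s=cams.read_camera('scene');w=cams.read_camera('wrist');o=telemetry.get_obs(); print(np.round(o['tool_pos'],4),np.round(o['force'],2),o['grip_width'],np.round(o['wrist_torque'],3))
cv2.imwrite('pics/c5.png',cv2.convertScaleAbs(np.hstack([crop(s,370,110,80,90,5),crop(w,235,200,150,180,2.5)]),alpha=1.5))
E
```

```text
[0.5502 0.1424 0.1459] [-1.02 -0.06 -0.56] 0.02751102400058617 [ 0.005  0.039 -0.03 ]
```

View pics/c5.png

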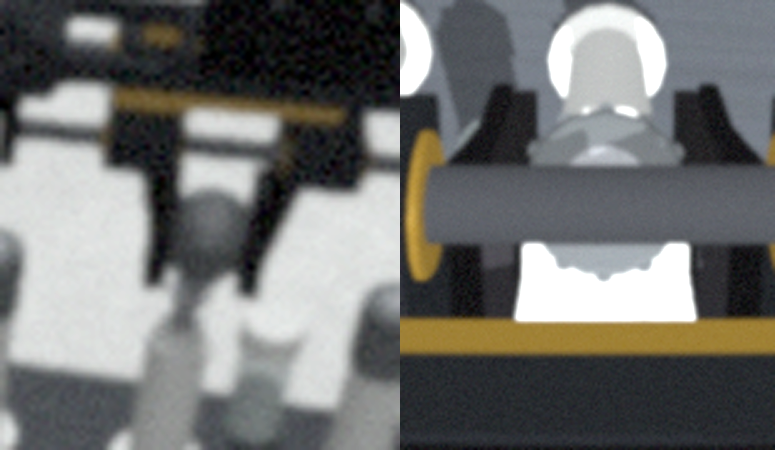

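The scene crop shows the shank going from the knob (212,235) into the mouth (175,335), so it is pivoting. I'll continue the arc.

Call:
arm_command --series "-6.5 0 -2.2 0 255;-6.5 0 -2 0 255;-6.5 0 -1.2 0 255;-6.5 0 -0.8 0 255;0 0 0 0 255;0 0 0 0 255" --squeeze 5

```text
time_s: 9.18
tool_pos: [0.5243, 0.1478, 0.1522]
tool_rot: [180.0, -0.0, -11.4]
force: [-0.4, 1.0, -1.6]
grip_width: 0.0276
grasp_force: 5.0
```

```bash
cat > m.py <<'E'
from h import *
# knob light disc etc: print state; save crops
import sys
s=cams.read_camera('scene');w=cams.read_camera('wrist');o=telemetry.get_obs()
print(np.round(o['tool_pos'],4),np.round(o['tool_rot'],1),np.round(o['force'],2),round(o['grip_width'],4),np.round(o['wrist_torque'],3))
cv2.imwrite(f'pics/s_{sys.argv[1]}.png',s);cv2.imwrite(f'pics/w_{sys.argv[1]}.png',w)
E
python3 m.py a
```

```text
[0.5247 0.1475 0.152 ] [180.    0.  -11.4] [ 0.26 -0.33 -0.54] 0.0276 [0.061 0.024 0.   ]
```

Call:
arm_command --series "-4 0 -0.4 0 255;-4 0 0 0 255;-4 0 0 0 255;0 0 0 0 255;0 0 0 0 255" --squeeze 5

```text
time_s: 9.7
tool_pos: [0.5128, 0.15, 0.1525]
tool_rot: [180.0, 0.0, -11.4]
force: [-0.6, -0.9, -0.4]
grip_width: 0.0278
grasp_force: 5.0
```

```bash
python3 m.py b; python3 - <<'E'
from h import *
t=cams.read_camera('top');cv2.imwrite('pics/t_b.png',t)
s=cv2.imread('pics/s_b.png');w=cv2.imread('pics/w_b.png')
cv2.imwrite('pics/c6.png',cv2.convertScaleAbs(np.hstack([crop(s,370,110,80,90,5),crop(w,235,200,150,180,2.5)]),alpha=1.5))
E
```

```text
[0.513  0.1499 0.1525] [180.    0.  -11.4] [-0.23 -0.48 -0.36] 0.0279 [0.01  0.039 0.02 ]
```

View pics/c6.png

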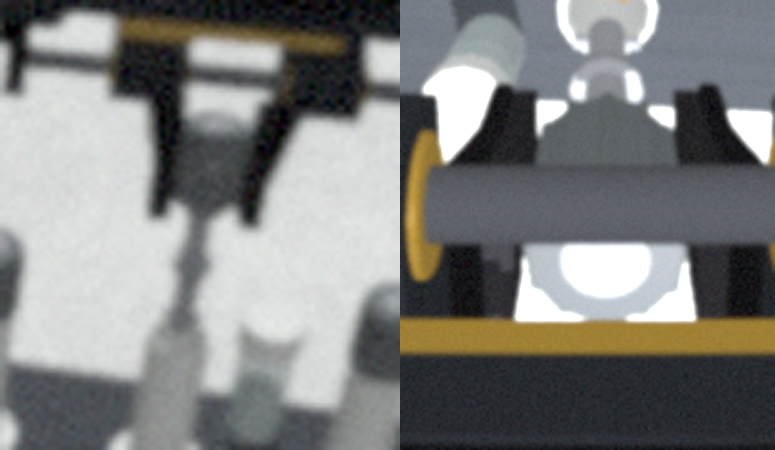

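The screw now stands nearly upright. The wrist crop shows the knob's top disc at (605,270), the lower collar at about (605,75), and the mouth ring spanning (555..655, up to 50). The scene crop shows the knob's top at (213,120) and the shank entering the mouth at (183,325).

```bash
python3 - <<'E'
from h import *
o=telemetry.get_obs()
W=lambda x,y:(235+(x-400)/2.5,200+y/2.5); S=lambda x,y:(370+x/5,110+y/5)
for n,a,b in [('top',W(605,270),S(215,122)),('collar',W(605,78),S(190,265))]:
    x,e=tri([ray('wrist',a,o),ray('scene',b)]);print(n,x.round(4),np.round(e,4), 'ahead of grip',(x-o['tool_pos'])[:2]@[.98,-.198])
print('mouth plane',plane('wrist',W(605,50),.092,o).round(4),plane('scene',S(178,328),.092).round(4))
# row profile widths of mouth edges in the wrist view
w=cv2.imread('pics/w_b.png',0)
for v in range(196,246,3): print(v,w[v,285:350:3])
E
```

```text
top [0.5052 0.1516 0.1891] [0.0002 0.0002] ahead of grip -0.008096160704582665
collar [0.5152 0.1496 0.123 ] [0.0003 0.0003] ahead of grip 0.0020815491680029165
mouth plane [0.512 0.15  0.092] [0.5199 0.1486 0.092 ]
196 [ 85  82  85  83  89 206 185 127 119 116 115 117 110 112 118 134 221 148
  81  82  84  83]
199 [ 84  82  84  84 105 223 144 125 125 125 129 129 124 119 127 124 181 188
  84  79  81  83]
202 [ 86  82  84  83 130 207 134 126 129 131 132 130 130 128 126 123 140 219
  93  84  83  83]
205 [ 83  86  86  84 121 212 130 128 128 130 130 129 130 129 128 125 140 216
  90  82  81  83]
208 [ 85  87  86  87 107 214 134 127 129 123  99  99 109 128 127 124 156 189
  85  85  85  84]
211 [ 83  84  87  84  92 214 166 130 126  94  92  94  93 113 128 130 187 162
  84  83  85  84]
214 [ 85  86  85  81  84 124 208 122 117  94  92  97  94 103 123 152 208  94
  86  84  85  86]
217 [ 89  83  83  82  84  85 149 175 163  95  93  94  93 118 163 160 105  83
  82  83  84  85]
220 [ 88  84  87  84  84  87  89 122 164  92  90  92  92 118 142 116  83  81
  82  80  81  82]
223 [ 89  86  87  88  86  88  87  87  86  94 101 103  97  90  85  86  85  84
  80  83  83  84]
226 [ 83  86  85  86  83  85  86  89 107 110 112 111 111 112  98  83  85  85
  85  86  85  84]
229 [ 86  85  83  83  83  85  91 109 112 105  99  99 106 130 177 126  84  85
  84  84  84  83]
232 [ 86  85  86  85  86  83 124 154 126  95  93  95  92 116 188 168  87  82
  84  85  85  82]
235 [ 68  71  83  85  85  83 162 196 138  93  93  93  93 106 192 186  96  84
  84  86  74  71]
238 [ 26  32  82  85  89  86 136 180 125  85  76  67  81 100 182 179  93  83
  85  83  38  25]
241 [ 24  51 205 204 202 181  73  83  75  69  65  65  63  69  98 102  75 102
 102  97  40  20]
244 [ 22  51 223 232 231 173  65  65  63  66  63  64  62  65  67  64  88 221
 228 223  82  25]
```

Call:
arm_command --series "0 0 3 0 255;0 0 2 0 255;4 0 0 0 255;4 0 0 0 255;4 0 0 0 255;3 0 0 0 255;3 0 0 0 255;3 0 0 0 255;0 0 0 0 255;0 0 0 0 255" --squeeze 5

```text
time_s: 10.68
tool_pos: [0.5338, 0.1458, 0.1474]
tool_rot: [-180.0, 0.0, -11.4]
force: [0.4, 0.4, -0.6]
grip_width: 0.0279
grasp_force: 5.0
```

```bash
python3 m.py c; python3 - <<'E'
from h import *
o=telemetry.get_obs()
w=cv2.imread('pics/w_c.png',0);s=cv2.imread('pics/s_c.png',0)
print('wrist');
for v in range(200,250,3): print(v,w[v,285:350:3])
for v in range(288,330,3): print(v,w[v,285:350:3])
print('scene')
for v in range(125,180,3): print(v,s[v,394:440:2])
E
```

```text
[0.5337 0.1458 0.1475] [180.   -0.  -11.4] [ 0.35  0.55 -0.4 ] 0.028 [ 0.053  0.033 -0.003]
wrist
200 [ 86  85  86 117 238 229 160 128 130 128 131 132 130 128 127 172 241 242
 213  85  83  83]
203 [ 84  85  85 159 241 233 149 127 130 131 131 130 130 131 127 141 237 242
 230  92  82  86]
206 [ 83  83  84 174 241 239 154 126 131 128 130 131 131 132 126 130 224 241
 234 101  85  84]
209 [ 84  85  86 154 241 238 142 127 129 129 130 132 130 129 130 128 212 242
 230  91  79  78]
212 [ 85  87  87 121 238 233 130 128 128 131 130 131 129 129 128 126 184 242
 201  85  83  80]
215 [ 85  85  84  92 220 227 129 129 129 129 130 131 130 129 128 126 161 241
 153  81  86  82]
218 [ 82  84  83  84 130 199 127 131 140 143 146 150 148 154 144 126 143 199
  89  84  82  83]
221 [ 87  84  85  85  87 123 132 204 201 118 104  98 109 181 225 168 124  96
  83  82  80  81]
224 [ 85  85  85  84  87 127 220 196 125  93  88  90  91 107 141 219 180  98
  82  82  81  83]
227 [ 85  83  84  85  88 186 208 143 129  91  90  89  88 105 129 141 226 127
  83  85  82  82]
230 [ 84  85  85  85  96 222 166 164 139  95  97 102
[... 2966 characters left out ...]
49 149]
161 [147 147 120  79  99 142 118  61  60  93 121 105  38  42 123 150 150 146
 149 149 147 148 147]
164 [147 148 148 148 149 144 111  71  93 140 150 141 123 112 141 149 150 149
 150 149 150 149 150]
167 [147 149 146 145 145 124  81  68  96 141 150 149 147 147 148 148 148 147
 148 147 147 147 149]
170 [149 148 146 147 144 107  75  68  99 136 149 148 147 147 150 150 149 149
 145 148 146 144 148]
173 [147 143 146 142 136 105  68  78 131 143 147 147 142 151 154 152 151 149
 149 149 146 147 143]
176 [146 146 142 120  95  75  70  75 115 145 148 140 113 125 144 149 151 147
 137 142 147 146 145]
179 [146 147 134 100  98  76  72  86 112 134 144 140 106  91 100 105 108 106
 124 142 146 147 140]
```

Call:
arm_command --series "3 0 0 0 255;3 0 0 0 255;0 0 0 0 255;0 0 0 0 255" --squeeze 5

```text
time_s: 11.12
tool_pos: [0.5398, 0.1445, 0.1475]
tool_rot: [-180.0, -0.0, -11.4]
force: [-0.8, -0.2, -0.3]
grip_width: 0.0277
grasp_force: 5.0
```

```bash
cp pics/w_c.png /tmp; python3 - <<'E'
from h import *
o=telemetry.get_obs();p=np.array(o['tool_pos'])
print(np.round(p,4),np.round(o['force'],2))
oc=dict(o);oc['tool_pos']=[.5337,.1458,.1475]
print('mouth from view c',plane('wrist',(317.5,235),.092,oc).round(4))
w=cams.read_camera('wrist');cv2.imwrite('pics/w_d.png',w)
w=cv2.cvtColor(w,cv2.COLOR_BGR2GRAY)
print('col 318 rows205-250',w[205:250,318]);print('rows296-320',w[296:320,318])
g=np.array([0,0,-.019])
for t in (-6,-3,0,3):
  a=np.array([-np.sin(np.radians(t)),0,0]);
  M=rot(o['tool_rot']);tt=np.radians(t);ax=np.array([np.sin(tt),0,-np.cos(tt)])
  f=lambda s,side=0:proj('wrist',p+M@(g+(s-.0165)*ax+side*np.array([np.cos(tt),0,np.sin(tt)])),o)[1].round(1)
  print(t,'topcentre',f(.034),'near edge',f(.034,-.014),'collar low front',f(-.039,.0087),'knob bottom front',f(0,.014),'tip',f(-.068))
E
```

```text
[0.5398 0.1445 0.1475] [-0.79 -0.23 -0.32]
mouth from view c [0.5236 0.1473 0.092 ]
col 318 rows205-250 [132 132 129 132 133 133 132 131 132 132 130 132 131 131 131 130 131 131
 132 130 136 145 147 130 105  93  89  88  88  94 104 111 106  92  75  64
  62  64  64  63  61  61  59  62  62]
rows296-320 [ 77 117 156 175 180 181 183 183 182 183 184 185 183 179 166 147 133 130
 129 131 132 132 133 134]
-6 topcentre 294.3 near edge 321.2 collar low front 208.6 knob bottom front 228.5 tip 204.4
-3 topcentre 292.5 near edge 320.6 collar low front 212.8 knob bottom front 229.5 tip 210.3
0 topcentre 290.5 near edge 319.9 collar low front 217.0 knob bottom front 230.6 tip 216.3
3 topcentre 288.5 near edge 318.9 collar low front 221.4 knob bottom front 231.8 tip 222.4
```

Call:
arm_command --series "-4 0 0 0 255;-4 0 0 0 255;-4 0 0 0 255;0 0 2 0 255;0 0 3 0 255;0 0 3 0 255;0 0 3 0 255;0 0 3 0 255;0 0 0 0 255" --squeeze 5

```text
time_s: 11.92
tool_pos: [0.5275, 0.1468, 0.1326]
tool_rot: [180.0, 0.1, -11.4]
force: [1.1, -0.1, -1.1]
grip_width: 0.0278
grasp_force: 5.0
```

```bash
python3 m.py e; python3 - <<'E'
from h import *
w=cv2.imread('pics/w_e.png',0)
for v in range(205,265,3): print(v,w[v,285:352:3])
print('rows296-325',w[296:325,318])
E
```

```text
[0.5277 0.1469 0.1331] [180.    0.  -11.4] [-0.38 -0.92 -0.12] 0.0283 [-0.049 -0.065  0.019]
205 [ 81  83  91 231 242 229 128 129 130 130 131 131 131 129 128 127 191 242
 242 153  80  82  80]
208 [ 87  86  90 220 241 211 128 129 129 129 129 131 129 129 128 125 164 242
 239 115  78  81  79]
211 [ 85  86  87 193 241 190 127 129 131 128 129 130 131 128 128 127 145 240
 230  89  80  82  81]
214 [ 85  83  85 113 233 164 126 128 129 132 134 137 134 131 128 126 131 235
 176  85  82  81  84]
217 [ 83  80  82  83 158 143 128 136 151 150 146 141 149 151 151 136 128 171
  91  83  82  80  84]
220 [ 83  85  85  86  93 128 144 149 125 114 115 116 108 119 164 219 138 105
  81  82  82  81  81]
223 [ 87  83  86  84  98 153 145 126 122 128 130 126 119 115 124 191 223 127
  82  84  82  82  83]
226 [ 85  86  83  86 119 220 128 128 126 109  93  94 104 125 129 128 207 196
  83  81  82  81  83]
229 [ 82  85  87  85 180 199 127 124 120  90  90  90  89 117 127 126 156 225
  98  87  84  84  85]
232 [ 84  84  85  89 218 166 123 114 107  88  91  91  87 100 113 117 129 223
 126  82  80  83  84]
235 [ 70  71  83 
[... 259 characters left out ...]
 86  83  35  20  25]
244 [ 26  25  80  84 101 203  72  65  61  62  61  61  61  65  66  62 126 156
  85  82  32  22  20]
247 [25 24 82 85 84 77 64 61 62 61 61 62 61 61 61 61 65 80 87 84 34 26 25]
250 [23 28 79 72 65 61 63 62 60 62 62 61 61 64 61 63 60 63 74 79 35 23 24]
253 [25 26 66 60 62 58 62 58 61 62 60 62 61 61 61 61 62 59 61 63 28 25 25]
256 [20 22 57 62 60 59 62 61 60 61 62 62 62 62 61 60 61 61 63 61 29 20 28]
259 [19 23 58 61 59 59 60 60 63 62 75 95 69 65 64 62 59 62 61 62 35 25 20]
262 [22 29 61 61 62 64 64 61 62 65 92 95 81 63 64 63 63 61 61 60 47 23 21]
rows296-325 [ 81 118 158 179 185 186 185 185 186 186 186 187 187 186 187 175 155 137
 136 134 133 135 134 134 136 135 135 147 177]
```

```bash
cat > fit.py <<'E'
from h import *
from scipy.optimize import least_squares
def run(o,obs,mv,u=317.5,kz=.0165):
    p=np.array(o['tool_pos']);M=rot(o['tool_rot'])
    def pts(x0,t):
        ax=np.array([np.sin(t),0,-np.cos(t)]);n=np.array([np.cos(t),0,np.sin(t)])
        f=lambda s,side:proj('wrist',p+M@(np.array([x0,0,-.019])+(s-kz)*ax+side*n),o)[1]
        d={'tip':f(-.068,0.0),'col':f(-.039,.0075),'kb':f(0,.014),'ktn':f(.034,-.014)}
        return np.array([d[k] for k in obs])
    r=least_squares(lambda q:pts(q[0]/1e3,q[1])-np.array(list(obs.values())),[0,0])
    m=M.T@(plane('wrist',(u,mv),.092,o)-p)
    print('x0 mm',r.x[0].round(2),'tilt',np.degrees(r.x[1]).round(2),'res',r.fun.round(1),'mouth in tool mm',(m*1e3).round(1))
E
python3 - <<'E'
from fit import *
o=telemetry.get_obs()
run(o,{'tip':224.5,'col':231,'kb':242.5,'ktn':322},236.5)
run(o,{'tip':224.5,'kb':242.5},236.5)
run(o,{'tip':224.5,'kb':242.5,'ktn':322},236.5,kz=.02)
E
```

```text
x0 mm -3.35 tilt 3.33 res [ 3.  -2.2 -4.4  3.6] mouth in tool mm [-5.8  0.5 41.1]
x0 mm -6.41 tilt -0.24 res [-0.  0.] mouth in tool mm [-5.8  0.5 41.1]
x0 mm -5.09 tilt 1.98 res [ 1.2 -3.9  2.9] mouth in tool mm [-5.8  0.5 41.1]
```

Call:
arm_command --series "0 0 2 0 255;0 0 2 0 255;0 0 2 0 255;0 0 2 0 255;0 0 2 0 255;0 0 2 0 255;0 0 0 0 255" --squeeze 5

```text
time_s: 12.6
tool_pos: [0.5276, 0.1469, 0.121]
tool_rot: [180.0, 0.0, -11.4]
force: [0.6, -0.8, -0.8]
grip_width: 0.0277
grasp_force: 5.0
```

Call:
arm_command --series "0 0 2 0 255;0 0 2 0 255;0 0 2 0 255;0 0 2 0 255;0 0 2 0 255;0 0 0 0 255;0 0 0 0 255" --squeeze 5

```text
time_s: 13.18
tool_pos: [0.5277, 0.147, 0.1113]
tool_rot: [180.0, 0.0, -11.4]
force: [0.6, 0.5, -1.8]
grip_width: 0.0276
grasp_force: 5.0
```

```bash
python3 m.py f; python3 - <<'E'
from h import *
w=cv2.imread('pics/w_f.png',0)
for v in range(214,265,3): print(v,w[v,285:352:3])
print('rows296-325',w[296:325,318])
E
```

```text
[0.5277 0.147  0.1114] [180.    0.  -11.4] [ 0.77 -0.05 -0.54] 0.0276 [ 0.027 -0.208  0.005]
214 [ 84  84 153 241 242 180 127 129 130 132 133 131 129 129 128 128 129 232
 243 236 101  80  81]
217 [ 83  88 128 240 241 154 128 127 131 129 131 129 130 130 129 130 127 222
 243 213  85  81  78]
220 [ 85  85  99 230 239 140 128 128 128 131 131 129 131 129 130 127 126 193
 243 170  82  81  82]
223 [ 82  85  81 154 229 131 129 129 129 129 130 131 129 129 127 129 126 168
 228 104  84  85  86]
226 [ 84  82  85  87 168 128 128 131 132 134 139 144 139 132 128 129 127 139
 123  82  79  81  82]
229 [ 83  83  83  83 106 126 127 145 151 145 136 125 134 150 152 141 126 124
  86  82  81  81  83]
232 [ 84  84  83  86 111 130 151 143 109  90  96  97  90 102 128 154 144 127
  94  81  83  81  82]
235 [ 70  76  83  87 121 152 140 111 104 113 115 114 112 123 114 134 213 196
 108  84  71  68  68]
238 [ 25  31  82  87 170 168 132 149 123 110 101  83 109 135 163 126 147 230
 153  82  38  25  28]
241 [ 23  29  83 108 228 162 102 134 113  76  64  60  76 126 154 122 118 196
 205  85  36  26  21]
244 [ 19  26  81 150 217 130  65  64  62  63  60  62  60  60  65  60  81 152
 227  98  36  24  24]
247 [ 21  26  80 152 195  82  62  62  61  61  60  61  62  61  62  58  63 116
 226 116  36  18  17]
250 [ 21  25  75  94  88  59  64  59  63  62  63  64  61  62  61  60  62  69
 177  96  30  24  23]
253 [23 24 63 60 59 60 61 59 61 62 62 62 58 60 65 62 62 61 63 61 28 28 26]
256 [24 26 59 61 57 61 61 63 63 62 64 62 62 60 62 60 63 61 60 59 28 25 22]
259 [22 23 59 62 60 61 63 60 60 62 66 72 64 59 61 61 62 60 59 59 37 23 23]
262 [22 33 60 60 61 68 63 61 62 64 73 81 86 61 65 64 60 59 60 60 46 19 23]
rows296-325 [ 80 120 159 180 186 187 187 189 188 187 187 189 189 188 188 181 166 146
 137 137 135 135 136 134 135 134 134 139 164]
```

Call:
arm_command --series "0 0 1.5 0 255;0 0 1.5 0 255;0 0 1.5 0 255;0 0 0 0 255;0 0 0 0 255" --squeeze 5

```text
time_s: 13.7
tool_pos: [0.5277, 0.1469, 0.1068]
tool_rot: [180.0, 0.0, -11.4]
force: [-0.1, 0.1, 0.7]
grip_width: 0.0281
grasp_force: 5.0
```

```bash
python3 -c "
from h import *
o=telemetry.get_obs();print(np.round(o['tool_pos'],4),np.round(o['force'],2),np.round(o['wrist_torque'],3))"
```

```text
[0.5277 0.1469 0.1068] [-0.15  0.08  0.7 ] [-0.02  -0.099 -0.   ]
```

Call:
arm_command --series "0 0 1 0 255;0 0 1 0 255;0 0 1 0 255;0 0 0 0 255;0 0 0 0 255" --squeeze 5

```text
time_s: 14.12
tool_pos: [0.5275, 0.1469, 0.1037]
tool_rot: [180.0, 0.0, -11.4]
force: [-0.1, -0.3, -2.1]
grip_width: 0.0279
grasp_force: 5.0
```

```bash
python3 -c "
from h import *
o=telemetry.get_obs();print(np.round(o['tool_pos'],4),np.round(o['force'],2),np.round(o['wrist_torque'],3))"
```

```text
[0.5275 0.1469 0.1037] [-0.13 -0.31 -2.07] [-0.059 -0.085  0.054]
```

Call:
arm_command --series "0 0 0 0 120;0 0 0 0 120;0 0 0 0 100;0 0 0 0 80;0 0 0 0 80;0 0 0 0 80;0 0 -5 0 80;0 0 -20 0 80;0 0 -20 0 80;0 0 0 0 80;0 0 0 0 80;0 0 0 0 80" --squeeze 10

```text
time_s: 15.12
tool_pos: [0.5276, 0.1468, 0.1488]
tool_rot: [180.0, 0.0, -11.4]
force: [-1.4, -0.7, 0.1]
grip_width: 0.0598
grasp_force: 0.0
```

```bash
python3 m.py g; python3 - <<'E'
from h import *
o=telemetry.get_obs();w=cv2.imread('pics/w_g.png');s=cv2.imread('pics/s_g.png')
cv2.imwrite('pics/c7.png',cv2.convertScaleAbs(np.hstack([crop(s,370,110,80,90,5),crop(w,235,140,150,180,2.5)]),alpha=1.5))
E
```

```text
[0.5271 0.1467 0.1481] [ 1.80e+02  1.00e-01 -1.14e+01] [-0.97 -0.17  0.6 ] 0.0599 [ 0.04   0.035 -0.008]
```

View pics/c7.png

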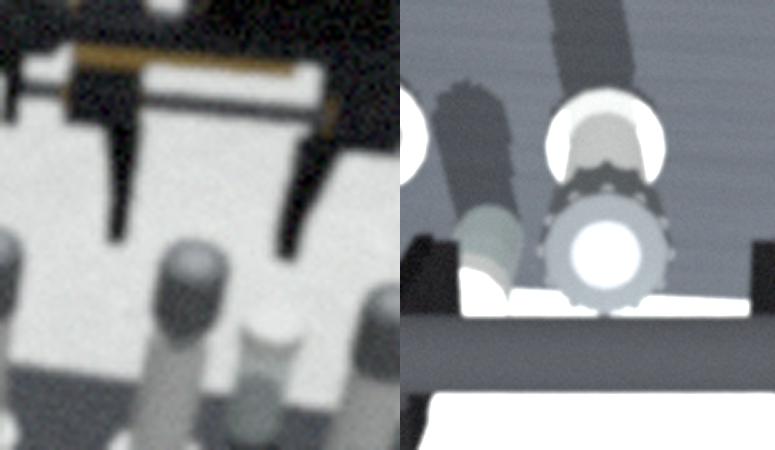

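The scene crop shows the screw standing upright in the column at (190,290). The wrist crop shows its top disc centred at (606,254). Next I'll measure the disc by mask, then turn 90° and repeat to cancel any camera bias.

```bash
cat > disc.py <<'E'
from h import *
def disc(o,w,z=.1415,roi=(270,195,365,285)):
    g=cv2.cvtColor(w,cv2.COLOR_BGR2GRAY);x0,y0,x1,y1=roi
    best=None
    for th in range(100,200,5):
        _,b=cv2.threshold(g[y0:y1,x0:x1],th,255,cv2.THRESH_BINARY)
        cs,_=cv2.findContours(b,cv2.RETR_LIST,cv2.CHAIN_APPROX_NONE)
        for c in cs:
            a=cv2.contourArea(c)
            if len(c)<20 or a<300: continue
            (cx,cy),r=cv2.minEnclosingCircle(c)
            q=a/(np.pi*r*r)
            if 8<r<25 and (best is None or q>best[0]): best=(q,cx+x0,cy+y0,r,th)
    print('disc',np.round(best,2))
    P=plane('wrist',best[1:3],z,o);M=rot(o['tool_rot'])
    print('world',P.round(4),'tool mm',(1e3*(M.T@(P-o['tool_pos']))).round(2));return P,best
E
python3 - <<'E'
from disc import *
o=telemetry.get_obs();w=cv2.imread('pics/w_g.png');P,b=disc(o,w)
print(tri([ray('wrist',b[1:3],o),ray('scene',(370+194/5,110+260/5))]))
print(np.round(o['qpos'],1))
E
```

```text
disc [  0.93 317.   241.5   14.22 140.  ]
world [0.5315 0.1456 0.1415] tool mm [4.56 0.15 6.57]
(array([0.53027939, 0.14620711, 0.13794868]), [np.float64(0.00034939228202167795), np.float64(0.00034939228202157874)])
[  10.6   11.2  -32.1  102.4    6.4   68.3 -124.8]
```

Call:
arm_command --series "0 0 0 -0.12 80;0 0 0 -0.12 80;0 0 0 -0.12 80;0 0 0 -0.12 80;0 0 0 -0.12 80;0 0 0 -0.12 80;0 0 0 -0.12 80;0 0 0 -0.12 80;0 0 0 -0.12 80;0 0 0 -0.12 80;0 0 0 -0.12 80;0 0 0 -0.12 80;0 0 0 -0.12 80;0 0 0 0 80;0 0 0 0 80;0 0 0 0 80"

```text
time_s: 16.55
tool_pos: [0.5276, 0.1468, 0.1486]
tool_rot: [-180.0, 0.0, 77.8]
force: [1.2, 1.0, 0.2]
grip_width: 0.0598
grasp_force: 0.0
```

```bash
python3 - <<'E'
from disc import *
o=telemetry.get_obs();w=cams.read_camera('wrist');cv2.imwrite('pics/w_h.png',w);print(np.round(o['tool_pos'],4),np.round(o['tool_rot'],1),np.round(o['qpos'],1));disc(o,w)
E
```

```text
[0.5276 0.1468 0.1486] [-180.     0.    77.8] [ 19.2  12.7 -42.  102.1   9.1  68.7 -37.7]
disc [  0.87 322.   247.    13.45 100.  ]
world [0.531  0.1467 0.1415] tool mm [0.61 3.34 7.06]
```

```bash
python3 - <<'E'
from disc import *
o=telemetry.get_obs();M=rot(o['tool_rot'])
for f in ('g','h'):
    w=cv2.imread(f'pics/w_{f}.png',0);print(f)
    for v in range(165,262,4): print(v,w[v,276:372:4])
E
```

```text
g
165 [82 83 83 83 83 77 55 57 56 56 54 53 54 66 85 83 84 83 83 85 83 84 83 85]
169 [83 82 82 81 81 83 54 55 53 53 54 54 55 67 84 85 85 83 84 85 86 84 85 83]
173 [85 83 85 83 83 83 56 55 55 53 58 59 54 71 83 81 82 81 82 81 80 83 82 83]
177 [ 83  82  85  87  86  85  70  64 122 149 160 158 134  83  68  81  83  82
  82  81  82  81  82  82]
181 [ 73  86  84  85  84  82  88 158 166 163 166 166 164 182 149  73  83  84
  85  81  85  82  83  84]
185 [ 64  83  86  85  85  76 217 166 164 150 142 148 161 170 240 139  83  82
  81  81  80  80  80  81]
189 [ 57  83  84  84  84 202 233 162 132 130 132 128 129 152 238 235  90  82
  83  82  82  83  84  82]
193 [ 57  81  85  86  89 235 215 139 129 130 131 130 131 131 239 242 133  82
  80  81  80  82  80  81]
197 [ 56  79  83  84 102 240 234 126 129 131 129 131 129 128 223 242 171  86
  84  85  85  85  84  84]
201 [ 56  81  85  86  94 240 232 128 129 129 133 132 128 128 185 241 170  80
  81  82  80  83  83  82]
205 [ 56  78  84  86  90 235 215 124 127 124  83 110 128 125 156 242 116  82
  81  82  79  79  80  79]
209 [ 54  64  83  83  83 162 181  98  63
[... 3228 characters left out ...]
  79  61  72  79  78  83 106 111 112 112  88  78  78  76
  83  80  83  82  85  85]
241 [ 83  84  84  82  78  66  77  78  81 111 114 114 113 115 113  80  79  76
  77  81  84  82  82  82]
245 [ 84  82  83  83  81  74  76  77  89 112 112 113 113 112 112  92  77  76
  80  80  83  84  85  79]
249 [ 83  81  85  78  81  77  77  78  90 113 113 116 114 115 113  91  79  78
  82  80  85  85  83  81]
253 [ 86  82  85  83  83  80  76  77  81 115 115 114 115 114 112  79  77  77
  80  80  83  82  79  78]
257 [ 86  83  85  82  80  81  76  79  79  89 110 113 113 108  83  77  79  77
  80  76  80  66  58  56]
261 [ 86  82  84  82  84 123 184 104  79  78  78  84  83  78  79  77  61  58
  57  56  57  55  56  56]
```

```bash
python3 - <<'E'
from disc import *
o=telemetry.get_obs();M=rot(o['tool_rot'])
P=plane('wrist',(311,192),.014,o);print('h foot',P.round(4),1e3*(M.T@(P-o['tool_pos'])))
og=dict(o);og['tool_rot']=[180,0,-11.4];og['tool_pos']=[.5273,.1467,.1484]
P=plane('wrist',(317,199),.014,og);print('g foot',P.round(4),1e3*(rot(og['tool_rot']).T@(P-og['tool_pos'])))
P=plane('wrist',(322.5,247),.141,o);print('h disc',P.round(4),1e3*(M.T@(P-o['tool_pos'])))
E
```

```text
h foot [0.5232 0.1483 0.014 ] [  0.50000835  -4.58891883 134.66963149]
g foot [0.5213 0.1471 0.014 ] [ -5.93644605   0.80629399 134.4       ]
h disc [0.5312 0.1464 0.141 ] [0.35823096 3.62123685 7.66484915]
```

Call:
arm_command --series "0 -2.5 10 0 80;0 -2.4 10 0 80;0 0 10 0 80;0 0 9 0 80;0 0 0 0 255;0 0 0 0 255;0 0 0 0 255;0 0 0 0 255;0 0 0 0 255;0 0 0 0 255;0 0 0 0 255;0 0 0 0 255;0 0 0 0 255" --squeeze 15

```text
time_s: 17.68
tool_pos: [0.5234, 0.148, 0.1104]
tool_rot: [179.9, -0.0, 78.0]
force: [0.1, 0.5, 2.0]
grip_width: 0.0273
grasp_force: 14.9
```

```bash
cat > st.py <<'E'
from h import *
o=telemetry.get_obs();print(o['time_s'],np.round(o['tool_pos'],4),np.round(o['tool_rot'],1),'F',np.round(o['force'],2),'T',np.round(o['wrist_torque'],3),round(o['grip_width'],4),'q7',round(o['qpos'][6],1))
E
python3 st.py
```

```text
17.6833 [0.5234 0.148  0.1104] [179.9  -0.   78. ] F [0.14 0.46 1.97] T [-0.052 -0.247 -0.025] 0.0273 q7 -39.0
```

Call:
arm_command --series "0 0 1 0 255;0 0 1 0 255;0 0 0 0 255;0 0 0 0 255" --squeeze 20

```text
time_s: 18.02
tool_pos: [0.5239, 0.1486, 0.1099]
tool_rot: [179.9, -0.0, 78.0]
force: [-1.8, -1.7, 11.1]
grip_width: 0.0277
grasp_force: 19.9
```

```bash
python3 st.py
```

```text
18.0167 [0.5239 0.1486 0.1099] [179.9  -0.   78. ] F [-1.85 -1.66 11.08] T [-0.067  0.383  0.067] 0.0277 q7 -39.1
```

Call:
arm_command --series "0 0 -0.7 0 255;0 0 0 -0.08 255;0 0 0 -0.08 255;0 0 0 -0.08 255;0 0 0 -0.08 255;0 0 0 -0.08 255;0 0 0 -0.08 255;0 0 0 0 255" --squeeze 20

```text
time_s: 18.68
tool_pos: [0.524, 0.1485, 0.11]
tool_rot: [179.9, 0.0, 105.7]
force: [-1.1, 0.3, 7.0]
grip_width: 0.0275
grasp_force: 19.8
```

```bash
python3 st.py
```

```text
18.6833 [0.524  0.1485 0.11  ] [179.9   0.  105.7] F [-1.09  0.33  6.99] T [ 0.033 -0.017  0.005] 0.0275 q7 -12.5
```

Call:
arm_command --series "0 0 0 -0.08 255;0 0 0 -0.08 255;0 0 0 -0.08 255;0 0 0 -0.08 255;0 0 0 -0.08 255;0 0 0 -0.08 255;0 0 0 0 255" --squeeze 20

```text
time_s: 19.27
tool_pos: [0.5238, 0.1486, 0.11]
tool_rot: [179.9, 0.0, 133.2]
force: [0.3, 0.2, 7.2]
grip_width: 0.028
grasp_force: 19.9
```

```bash
python3 st.py
```

```text
19.2667 [0.5238 0.1486 0.11  ] [179.9   0.  133.2] F [0.25 0.16 7.21] T [0.062 0.043 0.031] 0.028 q7 13.6
```

Call:
arm_command --series "0 0 0 -0.08 255;0 0 0 -0.08 255;0 0 0 -0.08 255;0 0 0 -0.08 255;0 0 0 -0.08 255;0 0 0 -0.08 255;0 0 0 0 255" --squeeze 20

```text
time_s: 19.85
tool_pos: [0.5228, 0.1483, 0.1085]
tool_rot: [180.0, -0.0, 160.6]
force: [-0.0, 1.1, 0.5]
grip_width: 0.0272
grasp_force: 19.8
```

```bash
python3 st.py
```

```text
19.85 [0.5228 0.1483 0.1085] [180.   -0.  160.6] F [-0.01  1.08  0.47] T [ 0.288 -0.171  0.004] 0.0272 q7 39.4
```

Call:
arm_command --series "0 0 1.5 0 255;0 0 1.5 0 255;0 0 1.5 0 255;0 0 0 0 255;0 0 0 0 255" --squeeze 20

```text
time_s: 20.27
tool_pos: [0.5227, 0.1482, 0.1038]
tool_rot: [180.0, -0.0, 160.5]
force: [0.7, 1.0, -1.9]
grip_width: 0.0275
grasp_force: 19.8
```

```bash
python3 st.py
```

```text
20.2667 [0.5227 0.1482 0.1038] [180.   -0.  160.5] F [ 0.73  0.97 -1.94] T [ 0.594 -0.317  0.05 ] 0.0275 q7 39.0
```

Call:
arm_command --series "0 0 1 0 255;0 0 1 0 255;0 0 1 0 255;0 0 0 0 255;0 0 0 0 255" --squeeze 20

```text
time_s: 20.68
tool_pos: [0.5231, 0.148, 0.1013]
tool_rot: [-180.0, 0.0, 160.5]
force: [-0.3, 0.7, 0.7]
grip_width: 0.0276
grasp_force: 19.8
```

```bash
python3 st.py
```

```text
20.6833 [0.5231 0.148  0.1013] [-180.     0.   160.5] F [-0.26  0.7   0.69] T [ 0.418 -0.138 -0.013] 0.0276 q7 38.9
```

Call:
arm_command --series "0 0 0.6 0 255;0 0 0.6 0 255;0 0 0 0 255;0 0 0 0 255" --squeeze 20

```text
time_s: 21.02
tool_pos: [0.5237, 0.148, 0.1009]
tool_rot: [180.0, 0.1, 160.5]
force: [0.1, 1.2, 5.1]
grip_width: 0.0279
grasp_force: 19.8
```

```bash
python3 st.py
```

```text
21.0167 [0.5237 0.148  0.1009] [1.800e+02 1.000e-01 1.605e+02] F [0.15 1.18 5.1 ] T [ 0.218  0.1   -0.001] 0.0279 q7 38.8
```

On the groove floor: 9 mm lower, with 5 N contact. Now clockwise, following it down.

Call:
arm_command --series "0 0 0.2 0.08 255;0 0 0.2 0.08 255;0 0 0.25 0.08 255;0 0 0.25 0.08 255;0 0 0.25 0.08 255;0 0 0.25 0.08 255;0 0 0.25 0.08 255;0 0 0 0 255" --squeeze 20

```text
time_s: 21.68
tool_pos: [0.5238, 0.1479, 0.0991]
tool_rot: [179.9, 0.1, 128.3]
force: [1.4, 1.4, 3.9]
grip_width: 0.0276
grasp_force: 19.8
```

```bash
python3 st.py
```

```text
21.6833 [0.5238 0.1479 0.0991] [1.799e+02 1.000e-01 1.283e+02] F [1.38 1.39 3.92] T [ 0.241 -0.238 -0.027] 0.0276 q7 8.6
```

Call:
arm_command --series "0 0 0.3 0.08 255;0 0 0.3 0.08 255;0 0 0.3 0.08 255;0 0 0.25 0.08 255;0 0 0.25 0.08 255;0 0 0.25 0.08 255;0 0 0.25 0.08 255;0 0 0 0 255" --squeeze 20

```text
time_s: 22.35
tool_pos: [0.5237, 0.1475, 0.097]
tool_rot: [179.9, 0.1, 96.3]
force: [0.3, -0.4, 5.0]
grip_width: 0.0277
grasp_force: 19.8
```

```bash
python3 st.py
```

```text
22.35 [0.5237 0.1475 0.097 ] [1.799e+02 1.000e-01 9.630e+01] F [ 0.32 -0.36  5.  ] T [-0.039 -0.204 -0.022] 0.0277 q7 -21.9
```

Call:
arm_command --series "0 0 0.3 0.07 255;0 0 0.3 0.07 255;0 0 0.25 0.07 255;0 0 0.2 0.07 255;0 0 0.1 0.07 255;0 0 0 0.07 255;0 0 0 0 255;0 0 0 0 255" --squeeze 20

```text
time_s: 23.02
tool_pos: [0.5242, 0.1489, 0.0965]
tool_rot: [179.9, -0.1, 72.5]
force: [0.8, 1.0, 6.3]
grip_width: 0.0276
grasp_force: 19.8
```

```bash
python3 st.py
```

```text
23.0167 [0.5242 0.1489 0.0965] [ 1.799e+02 -1.000e-01  7.250e+01] F [0.77 1.03 6.29] T [ 0.218 -0.162 -0.002] 0.0276 q7 -44.7
```

Call:
arm_command --series "0 0 0.2 0.06 255;0 0 0.2 0.06 255;0 0 0 0.06 255;0 0 0 0 255" --squeeze 20

```text
time_s: 23.35
tool_pos: [0.5236, 0.1485, 0.0963]
tool_rot: [179.9, -0.0, 62.1]
force: [-1.9, 0.7, 8.8]
grip_width: 0.0274
grasp_force: 20.0
```

```bash
python3 st.py
```

```text
23.35 [0.5236 0.1485 0.0963] [179.9  -0.   62.1] F [-1.93  0.71  8.84] T [0.076 0.363 0.231] 0.0274 q7 -54.7
```

Call:
arm_command --series "0 0 0 0.04 255;0 0 0 0.04 255;0 0 0 0.04 255;0 0 0 0 255" --squeeze 20

```text
time_s: 23.68
tool_pos: [0.5231, 0.1481, 0.0962]
tool_rot: [180.0, 0.0, 55.3]
force: [-2.9, -0.1, 9.6]
grip_width: 0.0279
grasp_force: 20.0
```

```bash
python3 st.py
```

```text
23.6833 [0.5231 0.1481 0.0962] [180.    0.   55.3] F [-2.91 -0.12  9.59] T [-0.093  0.638  0.259] 0.0279 q7 -61.3
```

Call:
arm_command --series "0 0 -0.5 0 255;0 0 0 0 120;0 0 0 0 100;0 0 0 0 80;0 0 0 0 80;0 0 0 0 80;0 0 -5 0 80;0 0 -20 0 80;0 0 -20 0 80;0 0 0 0 80;0 0 0 0 80;0 0 0 0 80" --squeeze 10

```text
time_s: 24.68
tool_pos: [0.5227, 0.1477, 0.1401]
tool_rot: [-180.0, 0.0, 55.1]
force: [-0.6, -0.3, -0.2]
grip_width: 0.0596
grasp_force: 0.0
```

```bash
python3 m.py k; python3 st.py; python3 - <<'E'
from disc import *
o=telemetry.get_obs();w=cv2.imread('pics/w_k.png');P,b=disc(o,w,z=.126,roi=(260,180,375,265))
s=cv2.imread('pics/s_k.png',0);s0=cv2.imread('pics/scene0.png',0)
print(proj('scene',[.5231,.1481,.126]),proj('scene',[.5231,.1481,.092]))
for v in range(148,200,2): print(v,s[v,390:424:2])
print('fitted R ref')
for v in range(152,190,2): print(v,s[v,352:386:2])
E
```

```text
[0.5223 0.1477 0.1395] [-1.799e+02  1.000e-01  5.510e+01] [-0.78  0.23  1.6 ] 0.0595 [-0.029 -0.057 -0.027]
24.7833 [0.5223 0.1477 0.1395] [-1.799e+02  1.000e-01  5.510e+01] F [-0.78  0.23  1.6 ] T [-0.029 -0.057 -0.027] 0.0595 q7 -59.8
disc [  0.59 316.5  195.5   24.99 105.  ]
world [0.5385 0.1701 0.126 ] tool mm [27.69  0.37 13.44]
[408.04216393 164.25846165] [405.64451722 176.55538875]
148 [ 3  7 11 14 10 10 14  9 10 14  6 11 12 14 46 40 71]
150 [ 46   0   3   9   0   3  12   4  19   3  11  13   3  21  27  33 109]
152 [122  92  62  27  22   7   2   6  21  11  24  23   9  42  67  89 134]
154 [144 138 132 115  65  14  12   1  10  11  21  28  19  90 131 139 145]
156 [144 146 144 142  95   5  10  10   2  13  18  23  24 114 146 147 147]
158 [147 145 147 141  83  21   7  10   7  21  52  27  67 132 147 147 147]
160 [149 148 145 137  64  13   0  17   4  53 109 106 126 143 149 148 148]
162 [144 148 141 129  51   2   0   8  17  45  79  95 128 145 148 148 148]
164 [145 146 145 117  41   4   9  15  13  45  66  61  93 138 149 146 146]
166 [144 145 145 115  54  16  17  16   7  46  59  52  68 13
[... 1798 characters left out ...]
44 146 146]
170 [143 142 144 144 107  46  47  37  48  44  61 128 147 144 143 145 143]
172 [140 142 144 143 114  58  51  46  43  46  87 141 147 147 145 145 145]
174 [144 143 146 145 116  84  74  69  70  73 110 142 146 145 145 144 143]
176 [144 144 146 143 116  89  93  93  92  98 123 144 143 146 143 142 144]
178 [128 138 136 135 106  91  98  98  97  94 128 146 146 146 146 144 144]
180 [ 72  83  84  91  85  91  94  93  93  95 132 143 143 144 146 145 143]
182 [ 49  58  54  61  82  92  95  97  96  89 101 109 119 129 138 138 137]
184 [51 55 52 60 84 93 98 98 96 85 62 57 65 69 77 86 93]
186 [53 58 53 62 83 91 97 97 94 87 57 57 55 52 50 53 56]
188 [58 52 52 63 87 94 97 94 94 80 56 49 52 50 52 55 52]
```

Call:
arm_command --series "0 0 -25 0 0;0 0 -30 0 0;0 0 -30 0 0;0 0 -30 0 0;0 0 -30 0 0;0 0 0 0 0;0 0 0 0 0;0 0 0 0 0"

```text
time_s: 25.45
tool_pos: [0.5225, 0.1477, 0.2841]
tool_rot: [-179.9, 0.1, 55.1]
force: [-0.2, 0.3, -0.4]
grip_width: 0.0867
grasp_force: 0.0
```

```bash
python3 - <<'E'
from h import *
s=cams.read_camera('scene');t=cams.read_camera('top');g=cv2.cvtColor(s,cv2.COLOR_BGR2GRAY).astype(int)
cols={'mid':[.5225,.1477],'R':[.5005,.0655],'L':[.5435,.2310]}
for n,(x,y) in cols.items():
    pr=[proj('scene',[x+d,y,z]) for d,z in ((0,.126),(.014,.126),(.014,.092),(.014,.097))]
    u=int(round((pr[2][0])));v=int(pr[0][1])
    print(n,'pred top/front top/bottom/bottom+5',np.round([p[1] for p in pr],1),'u',u)
    print('  from row',v-9,g[v-9:v+28,u-2:u+3].mean(1).round().astype(int))
g0=cv2.imread('pics/top0.png',0);gt=cv2.cvtColor(t,cv2.COLOR_BGR2GRAY)
s0=cv2.imread('pics/scene0.png',0).astype(int)
for n,(x0,y0,x1,y1) in {'vial_b':(418,172,436,200),'vial1':(150,232,178,268),'vial2':(284,234,304,270)}.items(): print(n,'mean abs change',abs(g[y0:y1,x0:x1]-s0[y0:y1,x0:x1]).mean().round(1))
print(telemetry.get_obs()['tool_pos'])
E
```

```text
mid pred top/front top/bottom/bottom+5 [164.1 168.3 180.7 178.9] u 407
  from row 155 [142 143 145 143 140 127 107  95  98  97  93  85  75  62  50  47  40  45
  41  44  44  43  44  43  51  68  84  90  92  93  94  94  94  91  87  87
  84]
R pred top/front top/bottom/bottom+5 [158.2 162.3 174.6 172.8] u 367
  from row 149 [140 140 140 140 137 129 113 100 100 102 101  91  79  67  55  47  43  44
  43  44  44  44  41  47  51  66  83  91  93  92  91  91  94  92  93  92
  91]
L pred top/front top/bottom/bottom+5 [169.9 174.2 186.6 184.8] u 448
  from row 160 [144 142 141 141 141 135 117  99  95  99  98  94  84  70  59  52  46  41
  44  44  43  43  43  45  44  53  68  84  92  94  98  97  97  94  88  83
  78]
vial_b mean abs change 3.9
vial1 mean abs change 15.4
vial2 mean abs change 7.8
[0.52213717 0.14753236 0.28342625]
```

```bash
python3 -c "
from cell import env
print(env.sign_off())"
```

```text
the job is handed in; nothing more can be done
None
```

The screw is home in the middle column and the job is handed in at about 25 s: it was stood upright and let go, then turned anticlockwise until it dropped 9 mm and clockwise about 1.7 rad to the stop. Its knob sits level with the two fitted ones to within about 1 mm in the scene camera. I saw no contact with the vials, though I checked them only by image difference, and lighting changes affected that check.

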